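# Free the seized wing knob on an old desk lamp

## Robot

A 7-joint arm with a two-finger parallel gripper is mounted at the origin on the work surface. World frame = base frame: x ahead of the robot, y to its left, z up, the work surface at z = 0. Lengths are in m, angles in rad, forces in N, time in s.
With the tool pointing down it reaches from about 0.425 to 0.875 m from the base axis. Payload 4.7 kg.
Tool frame: the origin (TCP) lies midway between the tips of the shut fingers; the grasp point (between the pads) lies 19 mm behind it; y points along the fingers, x is the direction in which the jaws open and shut, and the axes are right-handed (so a half turn about y gives the same grasp; the last joint's range is limited). The gripper opens to 85 mm and grips with 20 to 120 N. Pads are 22 mm wide; open, the fingers measure 114 mm over their backs; the gripper's body (76 mm by 85 mm) begins 54 mm behind the grasp point. The pads swing forward as they close: fully open they stand 13 mm farther back than shut.
Start: joints at [1.163, 0.321, -0.07, 1.45, 0.023, 1.371, -0.057], TCP at [0.266, -0.593, 0.231] pointing down, gripper open.
Joint ranges: [-2.86, 2.86], [-0.3, 2.09], [-1.38, 1.24], [0.06, 2.45], [-1.56, 4.7], [0.09, 2.05], [-2.69, 2.69]. Speed limits (rad/s): [2.57, 2.57, 3.14, 3.14, 3.14, 3.14, 3.14].

## Interface

Orientations are given as a unit quaternion [x, y, z, w].
In Python, from workcell import arm, optics, order gives the robot as it stands.
- The arm moves only by the tool send_rows, never from a script. Its argument "targets" is a list of rows, each a list of 2 entries, a list of its own where there are three numbers: the shift along the tool's x, y, z in mm, then the turn about the tool's y in degrees. In form: [[[tx, ty, tz], turn], ...]. A call has 1 to 12 rows; each row is the pose to reach, as a shift and turn from the pose commanded when the call began, along the tool's axes at that moment; what a row does not reach only later rows make up. A row lasts 1/10 s, in which the tool goes at most 50 mm and 8.59 degrees, less where a joint would pass 70% of its speed; a pose out of reach is approached as far as the arm can. A call with a gripper value outside its range is refused whole. "fingers" is the opening, from 0 (shut) to 1 (fully open), set as the call begins (left out, the last holds). The fingers move at their own pace and stop on an object; "force" is the grip in N (left out, the last holds). Time passes only in rows, so rows that repeat a pose let the fingers close. It gives the time, the measured TCP pose, the force and the opening at its end, in the units of the state.
- arm.get_state(): the state, without advancing time (a new reading comes with each control period).
- optics.read_camera(name): name is "scene" or "top" or "wrist"; returns a dict with "frame" (480x640x3 uint8, red, green, blue), "fx", "fy", "cx", "cy" (pixels), "R" (3x3) and "t" (3): a world point X has camera coordinates R X + t. Camera axes: x right, y down, z forward; pixel columns grow to the right and rows downward; lengths in m; the calibration is good to about 2 mm. The wrist camera is an equidistant fisheye: a pixel r from the principal point sees the ray r / f radians off the axis. A picture is of the moment at which its call begins. There is no depth.
- order.hand_in(): hands the job in, once; it reports no verdict.
The state is a dict: "time_s": time; "qpos": joint angles; "dq": joint speeds; "tau": joint torques, N m; "position": TCP position; "tcp_rot": TCP orientation; "contact_force": force on the tool from outside, world axes, zero at the start; "wrist_torque": the same for the moment, N m; "opening": opening from 0.0 (shut) to 1.0 (fully open).
Only numpy, scipy, OpenCV 4.12 (cv2) and the standard library are available. Lean on these libraries where they do the work, as an engineer would, in place of code of your own. Each camera call takes 0.05 s, during which the arm holds its last target. There are 200 camera calls.

## Task

The rusty wing knob on the cream desk lamp is seized. Rock it back and forth in small arcs, about 20 degrees to each side of where it began, anticlockwise (loosening) first, until it breaks free after two full rocks; then unscrew it anticlockwise to an eighth of a turn or more past where it began, and let go of it. Leave the black knob on the black lamp as it is.

Things in the scene. Friction and masses are not known exactly. Their poses are not given: they have to be found in the camera images.
- rusty_grip (a point): Grip point on the vertical axis of the rust-brown wing knob on the cream lamp: centre of an upright bar 54 mm long (this point's x), 13 thick (y), 38 high. The bar's top is 14 mm above this point; a 48 mm disc lies 24 mm below it, the 86 mm wide turret 30 mm, the bench 105 mm. Axes turn with the knob, z up. The gooseneck (150 mm high) starts 65 mm from the axis, on the side away from the robot.
- rusty_knob (a joint): Angle of the rusty knob, rad: 0 with the bar along the lamp (towards the gooseneck), positive anticlockwise from above (loosening); starts near 0. Takes about 0.12 N m to turn and stays where left. While seized it gives only from -0.42 to +0.42, between hard stops; once free it turns on to +1.1.
- binding (a joint): How far the rust inside the lamp base has given way, m: 0 seized, 0.034 free; not visible. It gives 0.008 or so within 0.2 s at each swing of the knob past 0.2 rad (better 0.3 to 0.4): first to the loosening side, then the tightening, the loosening and the tightening side; the fourth frees the knob.
- black_knob (a joint): Angle, rad, of the good black wing knob (same shape and direction as the rusty one) on the black lamp, a bystander to leave alone; starts near 0. The third lamp is grey with a white shade and a round white button. The three fixed lamps stand side by side, neighbours 0.2 to 0.4 m apart.

How it is judged:
On the way:
1. the rusty knob has been rocked free (the binding has given way by more than 30 mm) (value of joint binding above 0.03 m), for 0.1 s.
At the end, for the whole second after the job is handed in: The rusty knob is free and stands unscrewed, at rest, at 0.65 rad (37 degrees) or more anticlockwise of its zero (value of joint rusty_knob above 0.65 rad and value of joint binding above 0.03 m and velocity of joint rusty_knob between -0.05 and 0.05 rad/s); the robot touches nothing.
It fails at once if the good black knob is turned (beyond 0.3 rad either way) (value of joint black_knob above 0.3 rad or value of joint black_knob below -0.3 rad).
It also fails if it takes over 42 s, if anything falls off the work surface, if the arm or the gripper's body presses on something with over 40 N, if the wrist force passes 120 N, or if a joint passes its speed limit or range.

## Working session

There is one attempt and no reset: what is moved stays moved. The work goes in short steps, Python scripts to look and compute and a tool call to move; the robot and the scene stay as the last step left them, time stands still between calls to the robot, and variables do not carry over. Pictures are saved under pics/ and viewed, about 8 in all and at most 12, crops included, and the job is handed in when it is done.

Besides the shell and the picture viewer there is one more tool, called after ">>>" in YAML: its name, and indented under it one key for each argument. send_rows: Moves the arm, as the interface text tells. Its arguments: {"type":"object","properties":{"targets":{"type":"array"},"fingers":{"type":"number"},"force":{"type":"number"}},"required":["targets"]}

```bash
mkdir -p pics; python3 - <<'E'
from workcell import arm, optics
import cv2,numpy as np
s=arm.get_state();print({k:np.round(v,3) for k,v in s.items()})
for n in("scene","top"):
    c=optics.read_camera(n);cv2.imwrite(f"pics/{n}1.png",c["frame"][:,:,::-1]);print(n,c["fx"],c["cx"],c["cy"],np.round(c["R"],3).tolist(),np.round(c["t"],3))
E
```

```text
{'time_s': np.float64(0.0), 'qpos': array([ 1.163,  0.322, -0.07 ,  1.452,  0.023,  1.371, -0.057]), 'dq': array([-0.001, -0.001, -0.   ,  0.001, -0.001,  0.   , -0.   ]), 'tau': array([ 0.0000e+00, -4.9359e+01, -3.8200e-01, -3.1433e+01,  1.3000e-02,
        1.1000e-02, -0.0000e+00]), 'position': array([ 0.266, -0.593,  0.23 ]), 'tcp_rot': array([-0.593,  0.385, -0.384,  0.594]), 'contact_force': array([-0.67 , -0.228, -0.181]), 'wrist_torque': array([ 0.03 , -0.057, -0.007]), 'opening': np.float64(1.0)}
scene 473.5205212378953 328.2716952526663 238.29013276513078 [[-0.069, 0.998, -0.008], [0.875, 0.057, -0.48], [-0.479, -0.04, -0.877]] [ 0.027 -0.424  1.203]
top 469.49751358044625 303.61374046124524 242.58711932937368 [[-0.015, -1.0, 0.014], [-0.99, 0.013, -0.141], [0.141, -0.016, -0.99]] [0.01  0.538 1.034]
```

View pics/scene1.png

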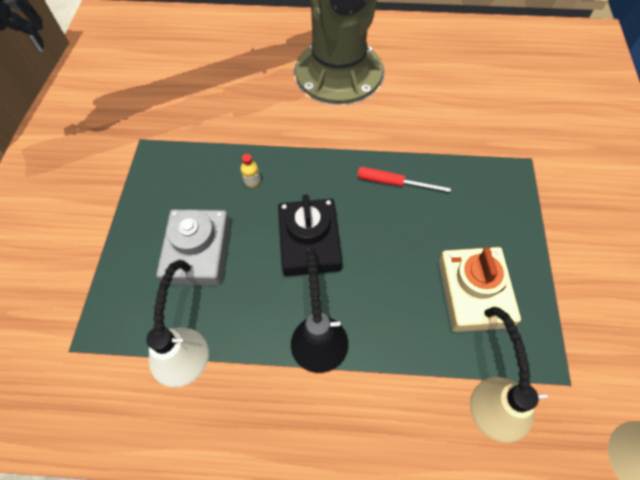

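View pics/top1.png

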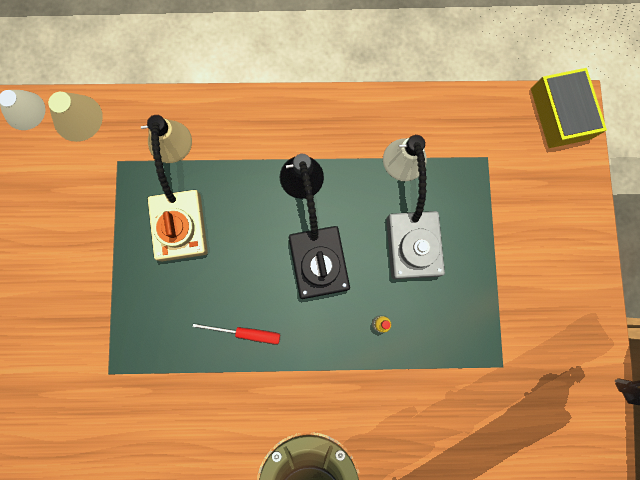

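The scene view shows the cream lamp with its rusty knob at about (487, 268), and the black lamp is in the middle. In the top view the rusty knob is at about (172, 227), with the bar nearly vertical in the picture.

```bash
cat > h.py <<'E'
import cv2,numpy as np
from workcell import arm,optics
from scipy.spatial.transform import Rotation as Ro
def ray(c,u,v):
    d=np.array([(u-c["cx"])/c["fx"],(v-c["cy"])/c["fy"],1.]);R=np.array(c["R"]);return -R.T@c["t"],R.T@d
def plane(c,u,v,z):
    o,d=ray(c,u,v);return o+d*(z-o[2])/d[2]
E
python3 - <<'E'
from h import *
for n,(x0,y0,w,h) in dict(scene=(430,235,100,100),top=(140,180,75,90)).items():
    c=optics.read_camera(n);f=c["frame"];k=f[y0:y0+h,x0:x0+w]
    hsv=cv2.cvtColor(k,cv2.COLOR_RGB2HSV)
    red=((hsv[...,0]<14)|(hsv[...,0]>172))&(hsv[...,1]>140)
    bar=red&(hsv[...,2]<185)
    for nm,m,z in(("red",red,.081),("bar",bar,.105)):
        nn,l,st,ce=cv2.connectedComponentsWithStats(m.astype(np.uint8));i=1+np.argmax(st[1:,4])
        p=np.argwhere(l==i)[:,::-1].astype(np.float32)+[x0,y0]
        r=cv2.minAreaRect(p.astype(np.float32));print(n,nm,st[i],r)
        W=np.array([plane(c,u,v,z)[:2] for u,v in p]);ev,E=np.linalg.eigh(np.cov(W.T))
        print("  world",W.mean(0),W.min(0),W.max(0),"major dir",E[:,1],np.sqrt(ev*12), "centre",plane(c,*r[0],z))
    v=np.hstack([k[:,:,::-1],np.repeat((red*120+bar*130).astype(np.uint8)[...,None],3,2)])
    cv2.imwrite(f"pics/c_{n}.png",cv2.resize(v,None,fx=4 if n=="scene" else 5,fy=4 if n=="scene" else 5,interpolation=0))
a=cv2.imread("pics/c_scene.png");b=cv2.imread("pics/c_top.png")
cv2.imwrite("pics/c.png",cv2.resize(np.hstack([a,b[:400] if b.shape[0]>400 else b]),(800,200)) )
E
```

```text
scene red [  35   13   38   41 1078] ((483.5384216308594, 270.80767822265625), (37.99696350097656, 34.391414642333984), 56.3099365234375)
  world [0.57399751 0.29178588] [0.5290154  0.25821972] [0.60894609 0.32445739] major dir [-0.97428006  0.22534054] [0.05728968 0.06429883] centre [0.57577959 0.29130952 0.081     ]
scene bar [ 48  13  19  36 307] ((486.82354736328125, 265.29412841796875), (34.440059661865234, 13.581995010375977), 75.96376037597656)
  world [0.58060004 0.28848422] [0.54206825 0.27615681] [0.61024347 0.30447817] major dir [-0.99206432 -0.12573139] [0.01879579 0.05933673] centre [0.57638621 0.29026498 0.105     ]
top red [ 16  31  33  32 816] ((172.0, 226.5), (31.0, 32.0), 90.0)
  world [0.57133527 0.29128813] [0.53661278 0.25644759] [0.60586162 0.32648934] major dir [-0.95332609 -0.30194266] [0.06126534 0.06198776] centre [0.57102431 0.2915243  0.081     ]
top bar [ 23  32  19  30 206] ((169.90000915527344, 225.80001831054688), (29.96331024169922, 15.20526123046875), 63.43495178222656)
  world [0.56448222 0.28829365] [0.5352578  0.26570642] [0.59854917 0.30511746] major dir [-0.9695282  -0.24497974] [0.02324337 0.06505082] centre [0.56825375 0.28963895 0.105     ]
```

View pics/c_top.png

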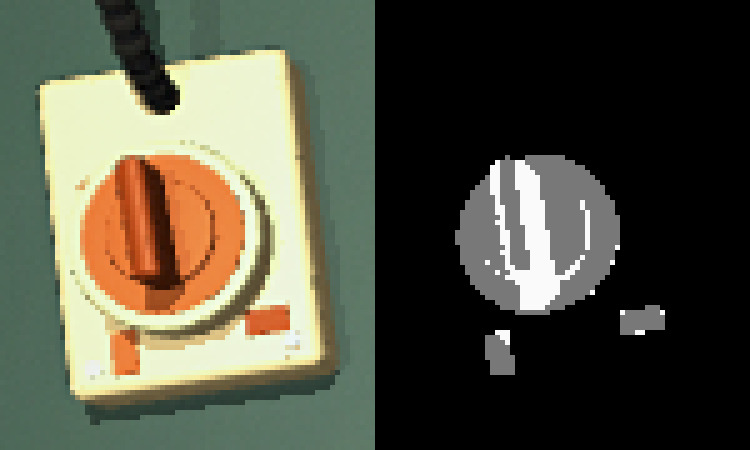

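```bash
cat >> h.py <<'E'
def move(goal,yaw):
    "shift in tool axes (mm) and turn (deg) so TCP reaches goal with jaw axis at yaw deg (mod 180)"
    s=arm.get_state();R=Ro.from_quat(s["tcp_rot"]);M=R.as_matrix()
    cur=np.degrees(np.arctan2(M[1,0],M[0,0]))
    t=R.inv().apply(np.array(goal)-s["position"])*1000
    dt=-((yaw-cur+90)%180-90)
    print("jaw yaw",cur.round(2),"down",M[:,1].round(3),"shift",t.round(1),"turn",dt.round(2),"t",s["time_s"],"F",s["contact_force"].round(1),"op",s["opening"].round(3),"q",s["qpos"].round(2))
E
python3 - <<'E'
from h import *
c=optics.read_camera("top");f=c["frame"]
k=cv2.cvtColor(f,cv2.COLOR_RGB2HSV)[180:275,135:215]
m=((k[...,1]<75)&(k[...,2]>170)).astype(np.uint8)
p=np.argwhere(m)[:,::-1].astype(float)+[135,180]
# left & right edges of the base top, upper rows and lower rows
W=np.array([plane(c,u,v,.045)[:2] for u,v in p]).astype(np.float32)
print(cv2.minAreaRect(W), W.mean(0))
for s in(-1,1):
    e=[]
    for v in range(200,252):
        u=p[p[:,1]==v,0]
        if len(u)>5:e.append(plane(c,u.min() if s<0 else u.max(),v,.045)[:2])
    vx=cv2.fitLine(np.array(e,np.float32),cv2.DIST_HUBER,0,.01,.01).ravel();print("edge dir deg",np.degrees(np.arctan(vx[1]/vx[0])))
move([.45,-.05,.24],97); move([.572,.292,.2],97)
E
```

```text
((0.5844656825065613, 0.2943175435066223), (0.14454285800457, 0.11076567322015762), 7.821273326873779) [0.59035033 0.29171222]
edge dir deg 7.5642204
edge dir deg 7.576552Traceback (most recent call last):
  File "<stdin>", line 15, in <module>
  File "h.py", line 14, in move
    print("jaw yaw",cur.round(2),"down",M[:,1].round(3),"shift",t.round(1),"turn",dt.round(2),"t",s["time_s"],"F",s["contact_force"].round(1),"op",s["opening"].round(3),"q",s["qpos"].round(2))
                                                                                                                                                   ^^^^^^^^^^^^^^^^^^
AttributeError: 'float' object has no attribute 'round'
```

```bash
sed -i 's/s\["opening"\].round(3)/round(float(s["opening"]),3)/; s/s\["contact_force"\].round(1)/np.round(s["contact_force"],1)/; s/s\["qpos"\].round(2)/np.round(s["qpos"],2)/' h.py
python3 - <<'E'
from h import *
move([.52,-.1,.24],97.6); move([.572,.292,.2],97.6)
E
```

```text
jaw yaw -65.83 down [-0.     0.001 -1.   ] shift [-345.6   -8.9  433.5] turn 16.57 t 0.25 F [0.4 0.9 0.1] op 0.997 q [ 1.16  0.32 -0.07  1.45  0.02  1.37 -0.06]
jaw yaw -65.83 down [-0.     0.001 -1.   ] shift [-681.9   31.4  641.4] turn 16.57 t 0.25 F [0.4 0.9 0.1] op 0.997 q [ 1.16  0.32 -0.07  1.45  0.02  1.37 -0.06]
```

>>> send_rows:
  targets:
    - [[-346, -9, 434], 17]
    - [[-346, -9, 434], 17]
    - [[-346, -9, 434], 17]
    - [[-346, -9, 434], 17]
    - [[-346, -9, 434], 17]
    - [[-346, -9, 434], 17]
    - [[-346, -9, 434], 17]
    - [[-346, -9, 434], 17]
    - [[-346, -9, 434], 17]
    - [[-346, -9, 434], 17]
    - [[-346, -9, 434], 17]
    - [[-346, -9, 434], 17]
  fingers: 0.6

```text
time_s: 1.45
position: [0.5227, -0.0914, 0.2408]
tcp_rot: [-0.532, 0.465, -0.464, 0.534]
contact_force: [-0.1, 0.3, -0.1]
opening: 0.598
```

```bash
python3 - <<'E'
from h import *
move([.572,.292,.19],97.6)
E
```

```text
jaw yaw -82.18 down [ 0.002  0.003 -1.   ] shift [-373.    52.2  100.8] turn 0.22 t 1.45 F [-0.1  0.3 -0.1] op 0.598 q [ 0.58  0.09 -0.48  1.72  0.04  1.34 -1.34]
```

>>> send_rows:
  targets:
    - [[-373, 20, 101], 0]
    - [[-373, 52, 101], 0]
    - [[-373, 52, 101], 0]
    - [[-373, 52, 101], 0]
    - [[-373, 52, 101], 0]
    - [[-373, 52, 101], 0]
    - [[-373, 52, 101], 0]
    - [[-373, 52, 101], 0]
    - [[-373, 52, 101], 0]
    - [[-373, 52, 101], 0]
    - [[-373, 52, 101], 0]

```text
time_s: 2.55
position: [0.5747, 0.281, 0.1881]
tcp_rot: [0.53, -0.468, 0.469, -0.529]
contact_force: [0.0, 0.3, 0.7]
opening: 0.601
```

```bash
python3 - <<'E'
from h import *
move([.572,.292,.09],97.6)
c=optics.read_camera("wrist");cv2.imwrite("pics/w1.png",c["frame"][:,:,::-1]);print(c["fx"],c["fy"],c["cx"],c["cy"],c["R"],c["t"])
o=optics.read_camera("scene");
cv2.imwrite("pics/s2.png",cv2.resize(o["frame"][160:360,400:600,::-1],(600,600)))
E
```

```text
jaw yaw -82.95 down [ 0.    -0.002 -1.   ] shift [-11.4  98.1  -1.4] turn -0.55 t 2.55 F [0.  0.3 0.7] op 0.601 q [ 0.04  0.4  -0.69  1.52  0.26  1.32 -2.13]
371.64829954431775 371.64829954431775 323.120480265735 244.10651923896143 [[ 1.23447204e-01 -9.92351141e-01 -2.58377692e-05]
 [-9.44386083e-01 -1.17488409e-01  3.07134172e-01]
 [-3.04787981e-01 -3.78904538e-02 -9.51666223e-01]] [0.20934055 0.54857892 0.5249293 ]
```

View pics/w1.png

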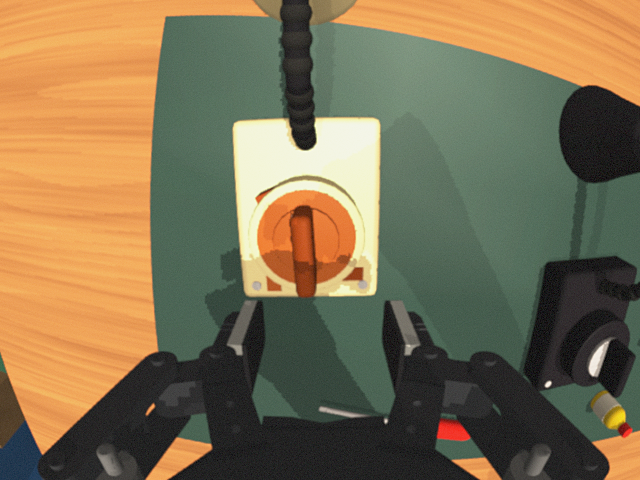

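The wrist view shows the rusty knob centred around (306, 237), with the bar running from (302, 207) to (305, 297), in line with the lamp. The fingers are open on either side.

```bash
python3 - <<'E'
from h import *
c=optics.read_camera("wrist");R=np.array(c["R"]);C=-R.T@c["t"]
def fp(u,v,z):
    d=np.array([u-c["cx"],v-c["cy"]]);r=np.hypot(*d);th=r/c["fx"]
    w=R.T@np.r_[np.sin(th)*d/r,np.cos(th)];return (C+w*(z-C[2])/w[2])[:2]
hsv=cv2.cvtColor(c["frame"],cv2.COLOR_RGB2HSV)[180:300,240:375]
m=((hsv[...,0]<14)&(hsv[...,1]>150)).astype(np.uint8)
n,l,st,_=cv2.connectedComponentsWithStats(m);i=1+np.argmax(st[1:,4])
p=np.argwhere(l==i)[:,::-1]+[240,180]
W=np.array([fp(u,v,.075) for u,v in p],np.float32)
top=W[W[:,0]>.575]
hull=cv2.convexHull(top).reshape(-1,2);hull=hull[hull[:,0]>.58]
A=np.c_[2*hull,np.ones(len(hull))];x=np.linalg.lstsq(A,(hull**2).sum(1),rcond=None)[0]
print("disc",x[:2],np.sqrt(x[2]+x[:2]@x[:2]),"ext y",W[:,1].min(),W[:,1].max(),"xmax",W[:,0].max())
print("bar top far",fp(302,207,.117),"near",fp(305,297,.117),fp(305,280,.119))
move([.572,.292,.19],97.6)
E
```

```text
disc [0.57262325 0.29477547] 0.0355603356234879 ext y 0.25935206 0.33019 xmax 0.60822326
bar top far [0.60508294 0.29844427] near [0.54702994 0.29042038] [0.55974003 0.29165852]
jaw yaw -83.0 down [ 0.001 -0.001 -1.   ] shift [-11.3  -1.4  -1.5] turn -0.6 t 2.7 F [-0.8  0.4 -0.1] op 0.601 q [ 0.04  0.4  -0.69  1.52  0.26  1.32 -2.13]
```

>>> send_rows:
  targets:
    - [[0, 0, 0], -60]
    - [[0, 0, 0], -60]
    - [[0, 0, 0], -60]
    - [[0, 0, 0], -60]
    - [[0, 0, 0], -60]
    - [[0, 0, 0], -60]
    - [[0, 0, 0], -60]
    - [[0, 0, 0], -60]
    - [[0, 0, 0], -90]
    - [[0, 0, 0], -90]
    - [[0, 0, 0], -90]
    - [[0, 0, 0], -90]

```text
time_s: 3.9
position: [0.5744, 0.282, 0.1884]
tcp_rot: [0.706, 0.044, -0.044, -0.706]
contact_force: [0.3, -0.3, 0.4]
opening: 0.601
```

>>> send_rows:
  targets:
    - [[0, 0, 0], -60]
    - [[0, 0, 0], -60]
    - [[0, 0, 0], -60]
    - [[0, 0, 0], -60]
    - [[0, 0, 0], -60]
    - [[0, 0, 0], -60]
    - [[0, 0, 0], -60]
    - [[0, 0, 0], -60]
    - [[0, 0, 0], -90]
    - [[0, 0, 0], -90]
    - [[0, 0, 0], -90]
    - [[0, 0, 0], -90]

```text
time_s: 5.1
position: [0.5743, 0.2824, 0.1881]
tcp_rot: [-0.469, -0.529, 0.53, 0.468]
contact_force: [0.5, -0.4, 0.1]
opening: 0.602
```

```bash
python3 - <<'E'
from h import *
move([.572,.292,.09],97.6)
E
```

```text
jaw yaw 97.01 down [-0.    -0.001 -1.   ] shift [ 9.9 98.1  1.1] turn -0.59 t 5.1 F [ 0.5 -0.4  0.1] op 0.602 q [ 0.37  0.66 -1.28  1.51  0.63  1.45  0.77]
```

The half turn pushed joint 3 to -1.28, close to its limit of -1.38. I'll turn back, because the first branch has more margin.

>>> send_rows:
  targets:
    - [[0, 0, 0], 60]
    - [[0, 0, 0], 60]
    - [[0, 0, 0], 60]
    - [[0, 0, 0], 60]
    - [[0, 0, 0], 60]
    - [[0, 0, 0], 60]
    - [[0, 0, 0], 60]
    - [[0, 0, 0], 60]
    - [[0, 0, 0], 90]
    - [[0, 0, 0], 90]
    - [[0, 0, 0], 90]
    - [[0, 0, 0], 90]

```text
time_s: 6.3
position: [0.5742, 0.2827, 0.1885]
tcp_rot: [0.706, 0.043, -0.042, -0.706]
contact_force: [0.3, 0.3, -0.4]
opening: 0.603
```

>>> send_rows:
  targets:
    - [[0, 0, 0], 60]
    - [[0, 0, 0], 60]
    - [[0, 0, 0], 60]
    - [[0, 0, 0], 60]
    - [[0, 0, 0], 60]
    - [[0, 0, 0], 60]
    - [[0, 0, 0], 60]
    - [[0, 0, 0], 60]
    - [[0, 0, 0], 90]
    - [[0, 0, 0], 90]
    - [[0, 0, 0], 90]
    - [[0, 0, 0], 90]

```text
time_s: 7.5
position: [0.5741, 0.2829, 0.1883]
tcp_rot: [0.53, -0.468, 0.468, -0.53]
contact_force: [0.5, 0.3, -0.2]
opening: 0.6
```

```bash
python3 - <<'E'
from h import *
move([.573,.294,.09],97.6)
E
```

```text
jaw yaw -82.88 down [ 0. -0. -1.] shift [-11.2  98.3   0.3] turn -0.48 t 7.5 F [ 0.5  0.3 -0.2] op 0.6 q [ 0.03  0.4  -0.68  1.52  0.26  1.32 -2.13]
```

>>> send_rows:
  targets:
    - [[-11, 0, 0], 0]
    - [[-11, 30, 0], 0]
    - [[-11, 60, 0], 0]
    - [[-11, 85, 0], 0]
    - [[-11, 98, 0], 0]
    - [[-11, 98, 0], 0]
    - [[-11, 98, 0], 0]

```text
time_s: 8.2
position: [0.5731, 0.2947, 0.0911]
tcp_rot: [-0.53, 0.467, -0.467, 0.531]
contact_force: [0.6, -0.2, 0.6]
opening: 0.604
```

```bash
python3 - <<'E'
from h import *
move([.573,.294,.09],97.6)
c=optics.read_camera("wrist");cv2.imwrite("pics/w2.png",c["frame"][:,:,::-1])
E
```

```text
jaw yaw -82.74 down [ 0.001  0.001 -1.   ] shift [ 0.7  1.1 -0.1] turn -0.34 t 8.2 F [ 0.6 -0.2  0.6] op 0.604 q [-0.01  0.49 -0.66  1.61  0.32  1.15 -2.18]
```

View pics/w2.png

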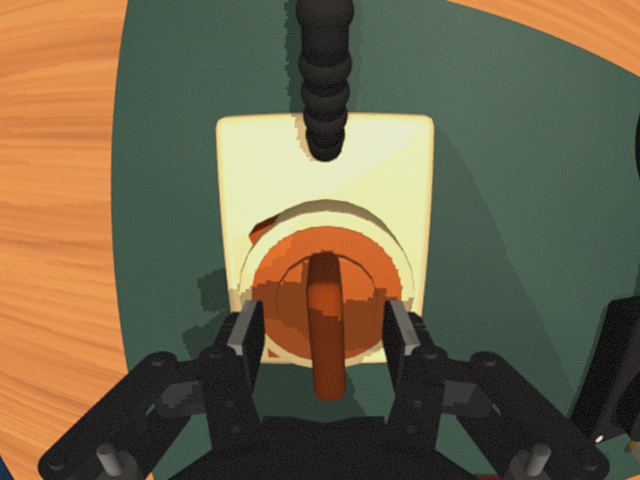

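The wrist view shows the bar from (322, 253) to (330, 398), centred between the pads. I'll close on it.

>>> send_rows:
  targets:
    - [[0, 1, 0], 0]
    - [[0, 1, 0], 0]
    - [[0, 1, 0], 0]
    - [[0, 1, 0], 0]
    - [[0, 1, 0], 0]
    - [[0, 1, 0], 0]
    - [[0, 1, 0], 0]
    - [[0, 1, 0], 0]
  fingers: 0
  force: 60

```text
time_s: 9.05
position: [0.5735, 0.2934, 0.0903]
tcp_rot: [-0.53, 0.467, -0.468, 0.53]
contact_force: [-0.1, -2.7, 6.0]
opening: 0.143
```

```bash
python3 - <<'E'
from h import *
move([.573,.294,.09],97.6)
E
```

```text
jaw yaw -82.86 down [ 0.002 -0.001 -1.   ] shift [-0.7  0.3 -0.4] turn -0.46 t 9.05 F [-0.1 -2.7  6. ] op 0.143 q [-0.01  0.49 -0.66  1.61  0.32  1.15 -2.19]
```

Gripped, at an opening of 12 mm. First swing: loosening.

>>> send_rows:
  targets:
    - [[0, 0, 0], -7]
    - [[0, 0, 0], -14]
    - [[0, 0, 0], -20]
    - [[0, 0, 0], -21]
    - [[0, 0, 0], -21]
    - [[0, 0, 0], -21]
    - [[0, 0, 0], -21]

```text
time_s: 9.75
position: [0.5734, 0.2932, 0.0907]
tcp_rot: [0.607, -0.363, 0.364, -0.606]
contact_force: [-1.0, -4.3, 8.1]
opening: 0.14
```

```bash
python3 - <<'E'
from h import *
move([.573,.294,.09],97.6)
o=optics.read_camera("wrist")
cv2.imwrite("pics/w3.png",o["frame"][:,:,::-1])
E
```

```text
jaw yaw -61.86 down [ 0.001 -0.001 -1.   ] shift [-0.9  0.7  0.1] turn 20.54 t 9.75 F [-1.  -4.3  8.1] op 0.14 q [ 0.04  0.51 -0.72  1.61  0.36  1.16 -1.85]
```

View pics/w3.png

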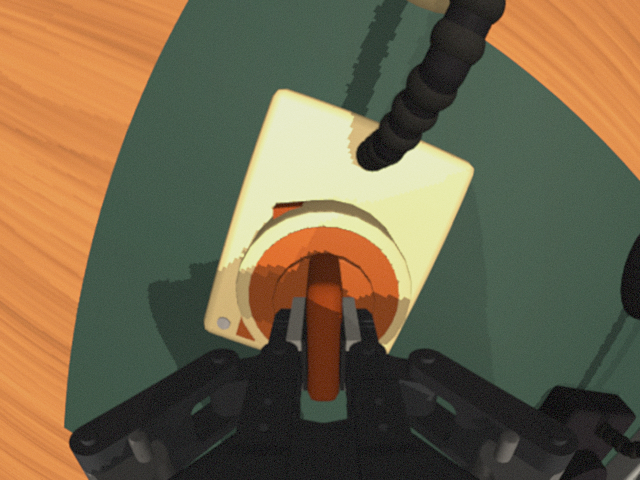

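The bar (322, 255 to 322, 398) stays aligned with the gripper while the lamp base is turned, so the knob followed. Next I'll swing to the tightening side and back, twice.

>>> send_rows:
  targets:
    - [[0, 0, 0], 8]
    - [[0, 0, 0], 16]
    - [[0, 0, 0], 24]
    - [[0, 0, 0], 32]
    - [[0, 0, 0], 39]
    - [[0, 0, 0], 41]
    - [[0, 0, 0], 41]
    - [[0, 0, 0], 41]
    - [[0, 0, 0], 41]
    - [[0, 0, 0], 41]

```text
time_s: 10.8
position: [0.5733, 0.2935, 0.0907]
tcp_rot: [0.441, -0.552, 0.553, -0.441]
contact_force: [-1.8, -2.4, 7.4]
opening: 0.144
```

```bash
python3 - <<'E'
from h import *
move([.573,.294,.09],97.6)
E
```

```text
jaw yaw -102.88 down [ 0.001 -0.001 -1.   ] shift [-0.4  0.7 -0.4] turn -20.48 t 10.8 F [-1.8 -2.4  7.4] op 0.144 q [-0.06  0.47 -0.59  1.61  0.28  1.14 -2.51]
```

>>> send_rows:
  targets:
    - [[0, 0, 0], -8]
    - [[0, 0, 0], -16]
    - [[0, 0, 0], -24]
    - [[0, 0, 0], -32]
    - [[0, 0, 0], -39]
    - [[0, 0, 0], -41]
    - [[0, 0, 0], -41]
    - [[0, 0, 0], -41]
    - [[0, 0, 0], -41]
    - [[0, 0, 0], -41]

```text
time_s: 11.8
position: [0.5733, 0.2933, 0.0907]
tcp_rot: [0.607, -0.363, 0.364, -0.606]
contact_force: [-2.0, -3.6, 7.5]
opening: 0.139
```

>>> send_rows:
  targets:
    - [[0, 0, 0], 8]
    - [[0, 0, 0], 16]
    - [[0, 0, 0], 24]
    - [[0, 0, 0], 32]
    - [[0, 0, 0], 39]
    - [[0, 0, 0], 41]
    - [[0, 0, 0], 41]
    - [[0, 0, 0], 41]
    - [[0, 0, 0], 41]
    - [[0, 0, 0], 41]

```text
time_s: 12.8
position: [0.5733, 0.2935, 0.0907]
tcp_rot: [0.441, -0.552, 0.553, -0.441]
contact_force: [-1.5, -3.0, 7.4]
opening: 0.141
```

```bash
python3 - <<'E'
from h import *
move([.573,.294,.09],97.6)
print(arm.get_state()["wrist_torque"])
E
```

```text
jaw yaw -102.87 down [ 0.001 -0.001 -1.   ] shift [-0.4  0.7 -0.4] turn -20.47 t 12.8 F [-1.5 -3.   7.4] op 0.141 q [-0.06  0.47 -0.59  1.61  0.28  1.14 -2.51]
[-0.66713235  0.16561829 -0.19423098]
```

Now I'll unscrew, first just past the old stop, and check the torque there.

>>> send_rows:
  targets:
    - [[0, 0, 0], -8]
    - [[0, 0, 0], -16]
    - [[0, 0, 0], -24]
    - [[0, 0, 0], -32]
    - [[0, 0, 0], -40]
    - [[0, 0, 0], -44]
    - [[0, 0, 0], -48]
    - [[0, 0, 0], -52]
    - [[0, 0, 0], -52]
    - [[0, 0, 0], -52]

```text
time_s: 13.8
position: [0.5734, 0.2932, 0.0907]
tcp_rot: [0.639, -0.303, 0.304, -0.638]
contact_force: [-2.6, -3.9, 8.3]
opening: 0.143
```

```bash
python3 - <<'E'
from h import *
move([.573,.294,.09],97.6)
print(arm.get_state()["wrist_torque"])
c=optics.read_camera("wrist");cv2.imwrite("pics/w4.png",c["frame"][:,:,::-1])
E
```

```text
jaw yaw -50.86 down [ 0.001 -0.001 -1.   ] shift [-0.9  0.7  0.2] turn 31.54 t 13.8 F [-2.6 -3.9  8.3] op 0.143 q [ 0.06  0.52 -0.76  1.61  0.38  1.17 -1.67]
[-0.70777374  0.27537456  0.08695398]
```

View pics/w4.png

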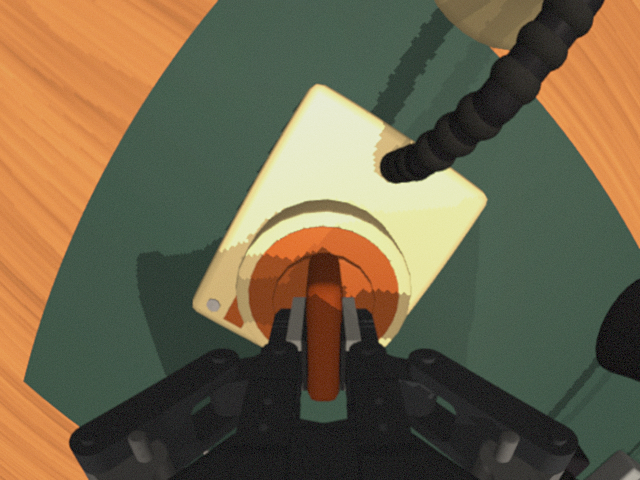

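At 31.5° the bar is still aligned in the jaws and the torque is low, so the knob is free (the old stop was at 24°). I'll go on to about 50° and then release.

>>> send_rows:
  targets:
    - [[0, 0, 0], -6]
    - [[0, 0, 0], -12]
    - [[0, 0, 0], -18]
    - [[0, 0, 0], -18]
    - [[0, 0, 0], -18]
    - [[0, 0, 0], -18]

```text
time_s: 14.45
position: [0.5734, 0.2931, 0.0907]
tcp_rot: [0.679, -0.199, 0.201, -0.678]
contact_force: [-1.1, -4.6, 8.9]
opening: 0.142
```

>>> send_rows:
  targets:
    - [[0, 0, 0], 0]
    - [[0, 0, 0], 0]
    - [[0, 0, 0], 0]
    - [[0, 0, 0], 0]
    - [[0, 0, 0], 0]
    - [[0, 0, 0], 0]
  fingers: 0.5

```text
time_s: 15.05
position: [0.5726, 0.294, 0.0892]
tcp_rot: [0.678, -0.2, 0.2, -0.678]
contact_force: [0.9, -0.2, -0.4]
opening: 0.5
```

>>> send_rows:
  targets:
    - [[0, -15, 0], 0]
    - [[0, -40, 0], 0]
    - [[0, -80, 0], 0]
    - [[0, -120, 0], 0]
    - [[0, -130, 0], 0]
    - [[0, -130, 0], 0]
    - [[0, -130, 0], 0]
    - [[0, -130, 0], 0]

```text
time_s: 15.85
position: [0.572, 0.2932, 0.2175]
tcp_rot: [0.679, -0.201, 0.199, -0.678]
contact_force: [0.4, 0.8, -0.4]
opening: 0.499
```

```bash
python3 - <<'E'
from h import *
move([.573,.294,.09],97.6)
c=optics.read_camera("wrist");f=c["frame"][:,:,::-1]
o=optics.read_camera("scene")["frame"][200:360,400:560,::-1]
cv2.imwrite("pics/end.png",np.hstack([cv2.resize(f,(480,360)),cv2.resize(o,(320,320))[:360] if 0 else cv2.copyMakeBorder(cv2.resize(o,(320,320)),0,40,0,0,0)]))
E
```

```text
jaw yaw -32.84 down [-0.003 -0.002 -1.   ] shift [  0.5 127.5   1.6] turn 49.56 t 15.85 F [ 0.4  0.8 -0.4] op 0.499 q [ 0.13  0.44 -0.87  1.46  0.34  1.39 -1.32]
```

View pics/end.png

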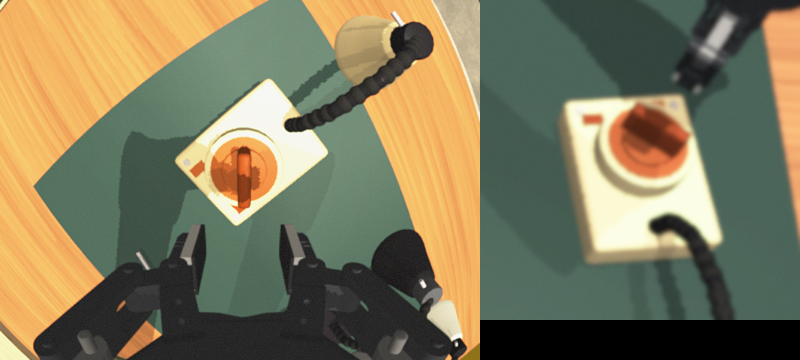

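The knob is still turned about 49° anticlockwise from the lamp's line: the bar runs (242, 148) to (245, 208) in the left view, with the base rotated under it. The gripper is well clear.

```bash
python3 -c "
from workcell import order;print(order.hand_in())"
```

```text
the job is handed in; nothing more can be done
None
```

The rusty knob broke free and now stands about 49° (0.86 rad) anticlockwise of its zero, past the 37° required. I gripped the wing bar and rocked it about ±20.5° for two full rocks, loosening side first. I then unscrewed it past the old 24° stop, let go, and raised the arm clear.

- **Last checks:** the bar stayed in line with the jaws throughout and turned past the old stop at low torque. After release the knob stayed where I left it. The contact force read about zero with the gripper well above the lamp, at about 16 s of the 42 s allowed.
- **Black knob:** the arm never went near it, but I did not measure its angle at the end.
- **Not seen directly:** the rust binding isn't visible, so I inferred it gave way from the knob turning past the old stop. The hand-in gave no verdict.
- **Detour:** I tried the gripper turned half round, but that brought joint 3 close to its limit, so I turned it back before gripping.

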